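Hold a spring clamp gaping astride a panel edge at the mark

ROBOT

A 7-joint arm with a two-finger parallel gripper is mounted at the origin on the work surface. World frame = base frame: x ahead of the robot, y to its left, z up, the work surface at z = 0. Lengths are in mm, angles in rad, forces in N, time in s.
With the tool pointing down it reaches from about 350 to 900 mm from the base axis. Payload 19.9 kg.
Tool frame: the origin (TCP) lies on the centre line of the jaws, within the pads' length; the fingertips stand 19 mm ahead of it and the grasp point (between the pads) is the TCP (arm.nose_length is the distance from the TCP to the fingertips, in mm); z points along the fingers, y is the line along which they close (so a half turn about z gives the same grasp; the last joint's range is limited). The gripper opens to 94 mm and grips with 3 to 60 N. Pads are 16 mm wide; open, the fingers measure 119 mm over their backs; the gripper's body (75 mm by 177 mm) begins 78 mm behind the grasp point.
Start: joints at [-1.234, 0.417, -0.01, 1.614, 0.005, 1.111, -0.053], TCP at [230.536, 580.908, 224.425] pointing down, gripper open.
Joint ranges: [-2.81, 2.81], [-0.39, 2.02], [-1.27, 1.25], [0.06, 2.57], [-1.19, 4.33], [0.19, 2], [-2.82, 2.82]. Speed limits (rad/s): [1.89, 1.89, 2.39, 2.39, 3.01, 3.01, 3.01].

INTERFACE

Orientations are given as [roll, pitch, yaw] about the fixed x, y, z axes, in that order (R = Rz(yaw) Ry(pitch) Rx(roll)).
In Python, from cell import arm, viewer, ticket gives the robot as it stands. The module is installed in compiled form; this text tells all that it offers.
- The arm moves only by the tool send_rows, never from a script. Its argument "increments" is a list that holds one entry, the list of rows, each a list of 5 numbers: the finger opening in m, from 0 to 0.094, then the shift along the tool's x, y, z in m, then the turn about the tool's z in degrees. In form: [[[fingers, dx, dy, dz, yaw], ...]]. A call has 1 to 10 rows; each row shifts and turns the commanded pose from where the row before left it, along the tool's axes as they then stand; what a row does not reach is not made up. A row lasts 1/8 s, in which the tool goes at most 62.5 mm and 10.7 degrees, less where a joint would pass 70% of its speed; a pose out of reach is approached as far as the arm can. A call is refused whole if a number of a shift passes 0.0625 or a number of a turn 10.7, either way. A call with a gripper value outside its range is refused whole. The fingers move at their own pace and stop on an object; "grip_force" is the grip in N (left out, the last holds). Time passes only in rows, so rows that do not move let the fingers close. It gives the time, the measured TCP pose, the force, the opening and the grip force at its end, in the units of the state.
- arm.observe(): the state, without advancing time (a new reading comes with each control period).
- viewer.snapshot(name): name is "scene" or "top"; returns a dict with "image" (400x640x3 uint8, red, green, blue), "fovy" (degrees; the focal length in pixels is half the picture's height over the tangent of half this angle, whatever the lens; pixels are square), "cx", "cy" (the principal point, pixels), "xyz" and "rotation" of the camera in the world. Camera axes: x right, y up, looking along -z (the intrinsics and any distortion apply to the point x, -y, -z); pixel columns grow to the right and rows downward; lengths in mm; the calibration is good to about 2 mm. A picture is of the moment at which its call begins. There is no depth.
- ticket.close_job(): hands the job in; it is judged then, once.
The state is a dict: "t": time; "joints": joint angles; "qd": joint speeds; "tau": joint torques, N m; "eef_pos": TCP position; "tool_rot": TCP orientation; "ft_force": force on the tool from outside, world axes, zero at the start; "torque": the same for the moment, N m; "finger_gap": finger opening in mm; "grip_force": force on a finger pad.
Only numpy, scipy, OpenCV 4.12 (cv2) and the standard library are available. Lean on these libraries where they do the work, as an engineer would, in place of code of your own. Each camera call takes 0.05 s, during which the arm holds its last target. There are 200 camera calls.

TASK

Squeeze the orange spring clamp open and take it off the clamp rail, then bring it down, still squeezed wide open, astride the top edge of the upright plywood panel at the blue crayon mark, so that each jaw pad is opposite the blue cross on its side of the panel with a clear gap to the wood. Finish while holding it there gaping, gripped by its handles and touching nothing else, so that I can slip the thin batten in beside the panel before it is let go. Do not knock the panel or let the clamp bite on it, and leave the black clamp, the crayon, the square and the batten where they are.

Things in the scene. Friction and masses are not known exactly. Their poses are not given: they have to be found in the camera images.
- clamp: Orange spring clamp, 145 mm tall, 0.17 kg, gripping the rail's top edge: orange handle grips up, orange jaw pads down. Origin: middle of the cross pin joining its two halves. At the start z is up, y along pin and rail, x the line on which handles and jaws move. Axes are those of the +x half: as clamp_jaw grows by q it turns q/2 about y, the other half q/2 the other way.
- clamp_grip (a point): Place to squeeze, 62 mm above the pin, midway between the grips (at the start; fixed to the +x half). Grips: 10 mm thick, 22 mm wide along y, from 28 to 80 mm above the pin. At the start they lean apart 0.22 rad each, 52 mm over their outer faces here, 60 mm at the tops; fully squeezed they are parallel, 26 mm over all. Each handle needs 7 N here to start opening, 14 N when fully open.
- clamp_jaw (a joint): Opening of the orange clamp, rad: 0 when its jaws grip the 12 mm rail (at the start), -0.18 with the jaws shut, 0.44 at the stop, fully squeezed (wide open). Between the jaws all is free from 15 mm below the pin down. The pads are 12 mm apart at 0, about 30 mm at 0.33 and 36 mm at 0.44. The grips cling to the finger pads: pads that move forward while closing draw the clamp down by as much.
- clamp_pad (a point): Middle of the inner face of one orange jaw pad (the pad on the half that is clamp); pads are 20 mm tall, 24 mm wide. At the start 55 mm below the pin; fully open 52 mm below the pin and 18 mm to the side of it.
- jaw_pad (a point): The same point on the other orange jaw pad.
- black_clamp: A second clamp of the same make with black grips and pads, beside the orange one on the same rail, 80 to 110 mm away along it. Origin: middle of its pin, axes as for the orange one. To be left alone.
- rail: Clamp rail, fixed: a 12 mm plywood board on edge, 280 mm long along its y axis, its top edge 90 mm above the deck, on a 90 mm wide dark base board 15 mm thick. Origin: centre of its underside; z up, x across the board. The pins of the clamps are 30 mm above its top edge.
- panel: Plywood panel standing on edge, fixed: 15 mm thick along its x axis, 320 mm long along its y axis, top edge 110 mm above the deck, in two notched timber feet (120 mm wide, 50 mm high). Origin: on the deck under the centre of the panel; z up.
- mark_cross (a point): The marked place on the panel: middle of the panel's thickness, 20 mm below the top edge, between the two blue crayon crosses (one on each face, 7.5 mm from this point along x; about 20 mm in size). A blue tick 8 mm wide crosses the top edge above it. Axes as the panel: x across the panel, y along it, z up.
- crayon: Blue lumber crayon, 12 mm thick, 112 mm long, lying on the deck. Origin: underside below its middle. To be left alone.
- batten: Thin dark hardwood batten, 300 by 20 by 6 mm, lying on the deck. Origin: centre of its underside, y along it. To be left alone.
- square: Try square lying on the deck: dark wooden stock 120 by 22 by 18 mm along its y axis, steel blade 200 by 32 mm along its x axis. Origin: underside of the stock, 30 mm from the stock's middle. To be left alone.

How it is judged:
By the outcome, as a careful person would: the job done as asked, in the order asked, and still so for the second after the job is handed in, while the arm keeps its last pose, push and grip.
It also fails if it takes over 38 s, if anything falls off the work surface, if the arm or the gripper's body presses on something with over 40 N, if the wrist force passes 120 N, or if a joint passes its speed limit or range.

## Working session

There is one attempt and no reset: what is moved stays moved. The work goes in short steps, Python scripts to look and compute and a tool call to move; the robot and the scene stay as the last step left them, time stands still between calls to the robot, and variables do not carry over. Pictures are saved under pics/ and viewed, at most 10 in all, crops included, and the job is handed in when it is done.

Besides the shell and the picture viewer there is one more tool, called after "Emit:" in YAML: its name, and indented under it one key for each argument. send_rows: Moves the arm, as the interface text tells. Its arguments: {"type":"object","properties":{"increments":{"type":"array"},"grip_force":{"type":"number"}},"required":["increments"]}

```bash
mkdir -p pics; cat > h.py <<'E'
import numpy as np, cv2
from cell import arm, viewer, ticket
def snap(n,f):
    s=viewer.snapshot(n); cv2.imwrite('pics/'+f+'.png',s['image'][:,:,::-1]); 
    np.savez('pics/'+f+'.npz',**{k:s[k] for k in s}); return s
E
python3 - <<'E'
from h import *
for n in('scene','top'):
    s=snap(n,n+'0'); print({k:(np.round(v,4).tolist() if k!='image' else 0) for k,v in s.items()})
print(arm.observe())
E
```

```text
{'image': 0, 'fovy': 54.9867, 'cx': 318.9838, 'cy': 197.9078, 'xyz': [1075.3432, 273.3517, 576.6696], 'rotation': [0.868, 0.0214, 2.1149]}
{'image': 0, 'fovy': 43.6417, 'cx': 312.663, 'cy': 206.9925, 'xyz': [413.1024, -5.8283, 1090.7874], 'rotation': [0.1733, -0.0084, -1.5907]}
{'t': 0.1, 'joints': array([-1.23453307,  0.41792167, -0.01032042,  1.61408338,  0.00472237,
        1.1107042 , -0.05299558]), 'qd': array([ 1.02290966e-03, -2.14041521e-03, -1.77522437e-03, -1.83699244e-05,
        5.12540195e-04, -3.06645375e-04, -9.94677346e-04]), 'tau': array([ 1.19864751e-03, -8.52589917e+01,  6.39840737e-01, -4.26694214e+01,
       -4.87643341e-02,  1.63672183e-02,  3.49992956e-05]), 'eef_pos': array([230.41768885, 580.64491328, 223.89601201]), 'tool_rot': array([-3.14050385e+00,  9.82098594e-05,  2.76386759e+00]), 'ft_force': array([ 0.01680409, -0.13808159,  1.00380015]), 'torque': array([-0.03015051,  0.00706772,  0.02990554]), 'grip_force': 0.0, 'finger_gap': 94.03029545459835}
```

View pics/scene0.png

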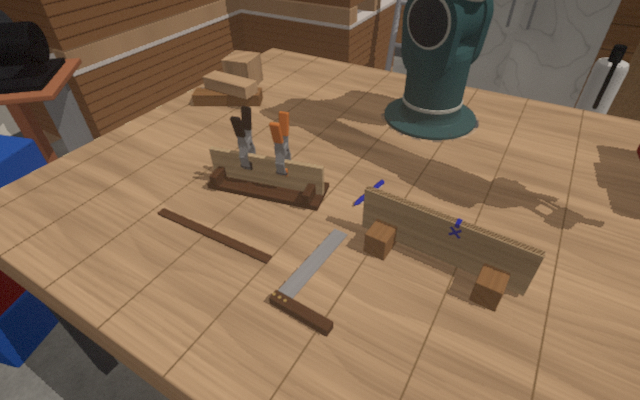

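View pics/top0.png

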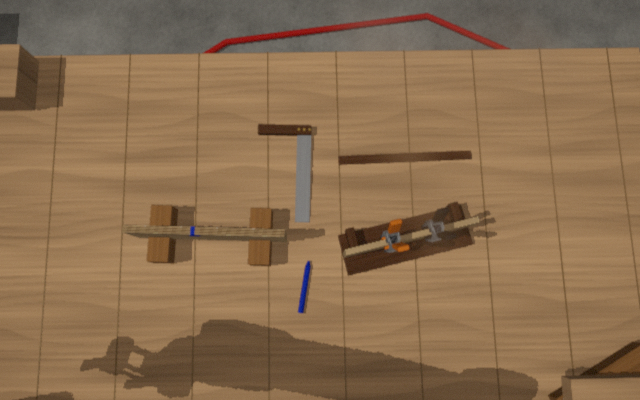

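Scene view: orange clamp near (281,140), black at (243,130), panel tick near (458,222). Top view: orange clamp near (393,238), tick at (193,231), rail tilted. I'll enlarge these.

```bash
python3 - <<'E'
import cv2,numpy as np
a=cv2.imread('pics/scene0.png');b=cv2.imread('pics/top0.png')
def c(i,x,y,w,h,k):return cv2.resize(i[y:y+h,x:x+w],None,fx=k,fy=k,interpolation=cv2.INTER_CUBIC)
# left: scene clamp (205..335,100..212) ; scene panel (355..545,180..310); top
A=c(a,205,105,133,100,6)
cv2.imwrite('pics/c1.png',A)
B=np.vstack([c(b,335,195,160,80,5),c(b,120,200,160+0,40,5),c(a,400,190,160,40,5)])
for i in range(0,800,50): cv2.line(B,(i,0),(i,5),(0,0,255),1)
cv2.imwrite('pics/c2.png',B[:600]);print(B.shape)
E
```

```text
(800, 800, 3)
```

```bash
python3 -c "
import cv2
B=cv2.imread('pics/c2.png');print(B.shape)
cv2.imwrite('pics/c2.png',cv2.resize(B,(800,600)) if B.shape[0]>600 else B)"
```

```text
(600, 800, 3)
```

View pics/c1.png

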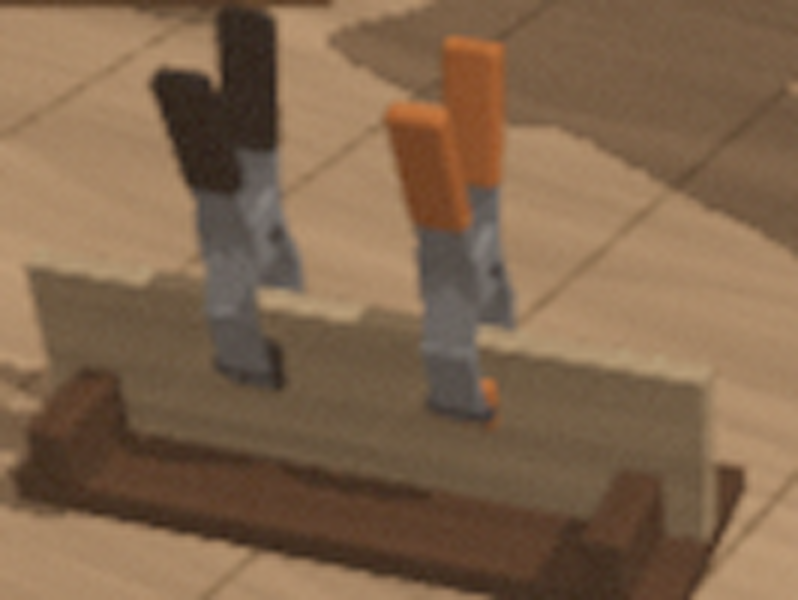

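View pics/c2.png

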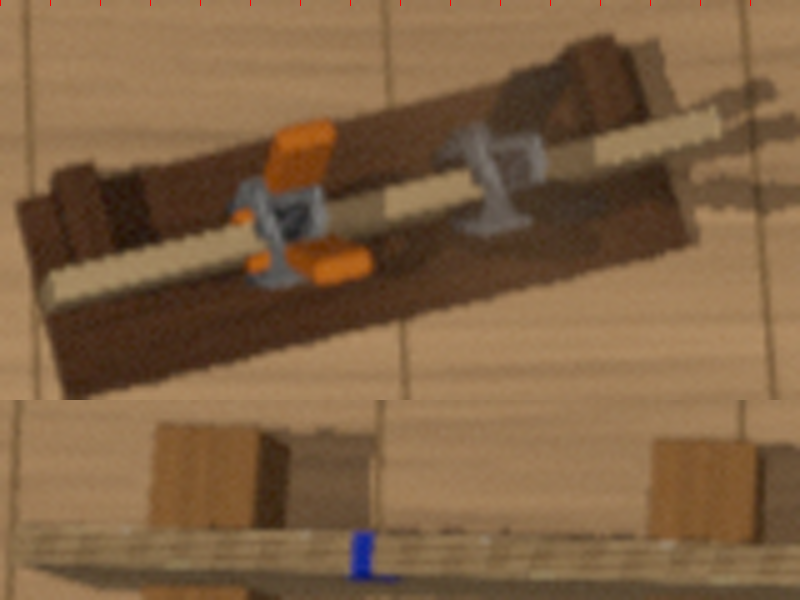

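c1/c2: orange grip tops centred at scene px ≈(274.7,123.7) and (284,112.2); rail top ends at scene ≈(210.5,149.2)/(323.7,167.2), top ≈(345.4,252)/(478.6,220); tick in top ≈(192.4,231.2). The panel needs one more enlarged view.

```bash
python3 - <<'E'
import cv2,numpy as np
a=cv2.imread('pics/scene0.png');b=cv2.imread('pics/top0.png')
def c(i,x,y,w,h,k):return cv2.resize(i[y:y+h,x:x+w],None,fx=k,fy=k,interpolation=cv2.INTER_CUBIC)
B=np.vstack([c(a,350,180,200,110,4),np.zeros((8,800,3),np.uint8),c(b,110,212,200,38,4)])
cv2.imwrite('pics/c3.png',B);print(B.shape)
E
```

```text
(600, 800, 3)
```

View pics/c3.png

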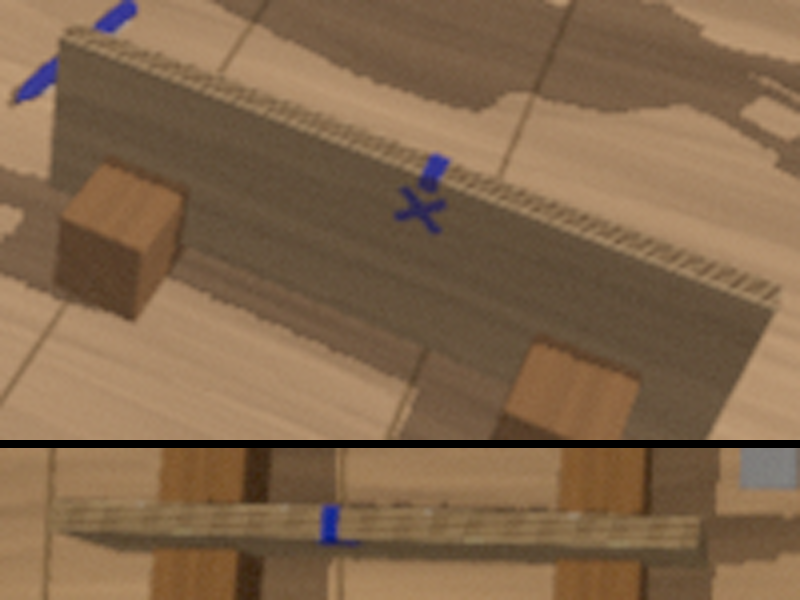

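```bash
cat >> h.py <<'E'
from scipy.spatial.transform import Rotation as Rn
class Cam:
    def __init__(s,f):
        d=np.load('pics/'+f+'.npz'); s.R=Rn.from_euler('xyz',d['rotation']).as_matrix(); s.p=d['xyz']; s.f=200/np.tan(np.radians(d['fovy'])/2); s.c=np.array([d['cx'],d['cy']])
    def ray(s,u): 
        v=(np.array(u)-s.c)/s.f; r=s.R@np.array([v[0],-v[1],-1]); return r/np.linalg.norm(r)
    def proj(s,P):
        q=(np.atleast_2d(P)-s.p)@s.R; return s.c+s.f*np.c_[q[:,0]/-q[:,2],q[:,1]/q[:,2]]
    def onz(s,u,z): r=s.ray(u); return s.p+r*(z-s.p[2])/r[2]
def tri(a,u,b,v):
    A=0;B=0
    for c,w in((a,u),(b,v)):
        r=c.ray(w);M=np.eye(3)-np.outer(r,r);A=A+M;B=B+M@c.p
    P=np.linalg.solve(A,B); return P,np.linalg.norm(a.proj(P)[0]-u),np.linalg.norm(b.proj(P)[0]-v)
E
python3 - <<'E'
from h import *
np.set_printoptions(precision=1,suppress=True)
S,T=Cam('scene0'),Cam('top0')
for n,u,v,z in [('tick',(458.5,222.75),(192.75,231),110),('panL',(367,188.5),(124.5,228.75),110),('panL2',(543.7,254.7),(124.5,228.75),110),('panR',(367,188.5),(285,233.25),110),
 ('railL',(210.5,149.2),(478.6,219.8),90),('railR',(323.7,167.2),(345.4,251.8),90)]:
    print(n,*tri(S,u,T,v),S.onz(u,z),T.onz(v,z))
print('cross',S.onz((454.75,232.75),90))
print('gripmid',S.onz(((274.7+284)/2,(123.7+112.2)/2),200),'near',S.onz((274.7,123.7),199),'far',S.onz((284,112.2),199))
print('pan scene corners',[S.onz(u,110) for u in((366,190),(368,187),(542.5,257),(545,252.25))])
print('rail top px mid->',T.onz((345.4,251.8),90),T.onz((478.6,219.8),90))
E
```

```text
tick [541.3 221.9 105.3] 0.5239234095358204 0.44586943551037783 [546.3 223.2 110. ] [540.9 220.  110. ]
panL [592.4 196.1 241.7] 85.12253355064216 75.14641118995297 [539.1  45.5 110. ] [547.9 354.4 110. ]
panL2 [548.3 357.6 106.1] 1.2090025467302485 0.8945383823941588 [551.9 358.5 110. ] [547.9 354.4 110. ]
panR [532.9  40.5 103.9] 1.125037545070604 1.1007028298799417 [539.1  45.5 110. ] [533.   38.2 110. ]
railL [ 555.8 -355.8   81.7] 0.6408268637933913 0.7308498431091571 [ 564.2 -343.5   90. ] [ 555.5 -354.1   90. ]
railR [495.1 -80.   88.7] 0.8250093899385434 0.8923184250806927 [496.1 -77.3  90. ] [495.8 -81.5  90. ]
cross [551.8 222.5  90. ]
gripmid [ 524.9 -162.6  200. ] near [ 547.  -158.2  199. ] far [ 498.8 -169.7  199. ]
pan scene corners [array([544.2,  45.8, 110. ]), array([534. ,  45.1, 110. ]), array([557.9, 357.6, 110. ]), array([545.3, 359.6, 110. ])]
rail top px mid-> [495.8 -81.5  90. ] [ 555.5 -354.1   90. ]
```

```bash
cat > fit.py <<'E'
from h import *
from scipy.optimize import minimize
from itertools import product
def boxes(x,y,z,yaw,half=.22):
    Rz=Rn.from_euler('z',yaw).as_matrix();out=[]
    for sg in(1,-1):
        P=np.array([(sg*a,b,c) for a,b,c in product((3,13),(-11,11),(28,80))])@Rn.from_euler('y',sg*half).as_matrix().T
        out.append(P@Rz.T+[x,y,z])
    return out
def mask(img,roi):
    h=cv2.cvtColor(img,cv2.COLOR_RGB2HSV);m=((h[...,0]<14)&(h[...,1]>185)&(h[...,2]>110)).astype(np.uint8)
    r=np.zeros_like(m);x,y,X,Y=roi;r[y:Y,x:X]=1;m=m*r
    n,l,s,_=cv2.connectedComponentsWithStats(m);k=[i for i in range(1,n) if s[i,4]>25];return np.isin(l,k).astype(np.uint8)
def render(C,p,half=.22,K=8):
    im=np.zeros((400,640),np.float32);x0,y0=C.proj(p[:3])[0].astype(int)-60
    big=np.zeros((120*K,120*K),np.uint8)
    for b in boxes(*p,half):
        q=((C.proj(b)-[x0,y0]+.5)*K).astype(np.int32);cv2.fillConvexPoly(big,cv2.convexHull(q),1)
    sm=cv2.resize(big.astype(np.float32),(120,120),interpolation=cv2.INTER_AREA)
    im[max(y0,0):y0+120,x0:x0+120]=sm[max(-y0,0):]; return im
E
cat > f1.py <<'E'
from fit import *
for f,roi in(('scene0',(262,105,300,147)),('top0',(383,210,412,254))):
    C=Cam(f);d=np.load('pics/'+f+'.npz');m=mask(d['image'],roi)
    ys,xs=np.nonzero(m);print(f,m.sum(),xs.min(),xs.max(),ys.min(),ys.max())
    g=lambda i:cv2.GaussianBlur(i.astype(np.float32),(0,0),1.2)
    cost=lambda v:((g(render(C,(v[0],v[1],120,v[2]/50)))-g(m))**2).sum()
    best=min((minimize(cost,(x0,y0,11),method='Nelder-Mead',options=dict(initial_simplex=np.array([(x0,y0,11),(x0+6,y0,11),(x0,y0+6,11),(x0,y0,15)]))) for x0 in(512,522) for y0 in(-172,-160)),key=lambda r:r.fun)
    print(best.x[:2],best.x[2]/50,best.fun,render(C,(*best.x[:2],120,best.x[2]/50)).sum())
E
python3 f1.py
```

```text
Traceback (most recent call last):
  File "f1.py", line 4, in <module>
    ys,xs=np.nonzero(m);print(f,m.sum(),xs.min(),xs.max(),ys.min(),ys.max())
                                        ~~~~~~^^
ValueError: zero-size array to reduction operation minimum which has no identity
```

```bash
python3 - <<'E'
import cv2
for f,pts in(('scene0',[(275,130),(284,120),(275,160),(250,130)]),('top0',[(396,224),(404,247),(380,240),(360,255)])):
    h=cv2.cvtColor(cv2.imread(f'pics/{f}.png'),cv2.COLOR_BGR2HSV)
    print([h[y,x].tolist() for x,y in pts])
E
sed -i 's/<14)/<13)/;s/>185)/>170)/;s/>110)/>90)/' fit.py; sed -n 12p fit.py; python3 f1.py
```

```text
[[12, 183, 114], [12, 181, 138], [15, 64, 111], [13, 39, 91]]
[[14, 218, 151], [14, 213, 175], [17, 113, 129], [11, 162, 71]]
    r=np.zeros_like(m);x,y,X,Y=roi;r[y:Y,x:X]=1;m=m*r
scene0 294 270 288 112 142
[ 517.175681  -168.8807401] 0.4054207200622932 68.75006103515625 452.14062Traceback (most recent call last):
  File "f1.py", line 4, in <module>
    ys,xs=np.nonzero(m);print(f,m.sum(),xs.min(),xs.max(),ys.min(),ys.max())
                                        ~~~~~~^^
    return umr_minimum(a, axis, None, out, keepdims, initial, where)
ValueError: zero-size array to reduction operation minimum which has no identity
```

```bash
sed -i 's/<13)/<18)/;s/>170)/>140)/' fit.py;  python3 f1.py
```

```text
scene0 428 269 288 111 142
[ 515.41577315 -171.1925799 ] 0.27303142050331713 12.086742401123047 489.17188
top0 302 388 409 218 252
[ 516.4990012  -172.64305636] 0.21364145380571956 6.364333629608154 345.625
```

Both views agree on the clamp: pin at (516, −172), yaw ≈ 0.215, matching the rail line and 120 mm height. Rotate and rise first.

Emit:
send_rows:
  increments:
    - [[0.094,0,0,-0.008,9.33],[0.094,0,0,-0.008,9.33],[0.094,0,0,-0.008,9.33],[0.094,0,0,-0.008,9.33],[0.094,0,0,-0.008,9.33],[0.094,0,0,-0.008,9.33],[0.094,0,0,0,0]]
  grip_force: 35

```text
t: 0.98
eef_pos: [230.4, 581.0, 272.6]
tool_rot: [3.141, -0.0, 1.788]
ft_force: [-0.8, 0.4, -0.5]
finger_gap: 94.1
grip_force: 0.0
```

```bash
cat >> h.py <<'E'
def d(x,y,z,yaw):
    s=arm.observe();p=s['eef_pos'];R=Rn.from_euler('xyz',s['tool_rot']).as_matrix()
    print('t',round(s['t'],2),'pos',p.round(1),'rot',s['tool_rot'].round(4),'F',s['ft_force'].round(1),'gap',round(s['finger_gap'],1),'grip',s['grip_force'])
    print('tool d mm',(R.T@(np.array([x,y,z])-p)).round(1),'turn deg',round(-np.degrees((yaw-s['tool_rot'][2]+np.pi)%(2*np.pi)-np.pi),2))
E
python3 -c "
from h import *
d(516,-172,240,1.786)"
```

```text
t 0.97 pos [230.4 581.  272.6] rot [ 3.1413e+00 -1.0000e-04  1.7877e+00] F [-0.8  0.4 -0.5] gap 94.1 grip 0.0
tool d mm [-796.9  116.8   32.5] turn deg 0.1
```

Emit:
send_rows:
  increments:
    - [[0.094,-0.025,0.0037,0,0],[0.094,-0.05,0.0073,0,0],[0.094,-0.05,0.0073,0,0],[0.094,-0.05,0.0073,0,0],[0.094,-0.05,0.0073,0,0],[0.094,-0.05,0.0073,0,0],[0.094,-0.05,0.0073,0,0],[0.094,-0.05,0.0073,0,0],[0.094,-0.05,0.0073,0,0],[0.094,-0.05,0.0073,0,0]]

```text
t: 2.22
eef_pos: [400.3, 130.1, 272.3]
tool_rot: [3.142, 0.0, 1.792]
ft_force: [1.5, 1.1, 0.4]
finger_gap: 94.0
grip_force: 0.0
```

Emit:
send_rows:
  increments:
    - [[0.094,-0.05,0.0073,0,0],[0.094,-0.05,0.0073,0,0],[0.094,-0.05,0.0073,0,0],[0.094,-0.05,0.0073,0,0],[0.094,-0.05,0.0073,0,0],[0.094,-0.05,0.0073,0,0],[0.094,-0.022,0.0036,0,0],[0.094,0,0,0.01,0],[0.094,0,0,0,0]]

```text
t: 3.35
eef_pos: [514.8, -171.6, 261.3]
tool_rot: [-3.14, -0.001, 1.789]
ft_force: [-0.1, 0.2, 0.7]
finger_gap: 94.0
grip_force: 0.0
```

```bash
python3 - <<'E'
from h import *
d(516,-172,182,1.786)
a=snap('scene','scene1')['image'];b=snap('top','top1')['image']
def c(i,x,y,w,h,k):return cv2.resize(i[y:y+h,x:x+w],None,fx=k,fy=k,interpolation=cv2.INTER_CUBIC)[:,:,::-1]
cv2.imwrite('pics/c4.png',np.hstack([c(a,220,50,130,150,3),c(b,330,160,130,150,3)]))
E
```

```text
t 3.35 pos [ 514.8 -171.6  261.3] rot [-3.1398e+00 -8.0000e-04  1.7893e+00] F [-0.1  0.2  0.7] gap 94.0 grip 0.0
tool d mm [-0.7  1.3 79.3] turn deg 0.19
```

View pics/c4.png

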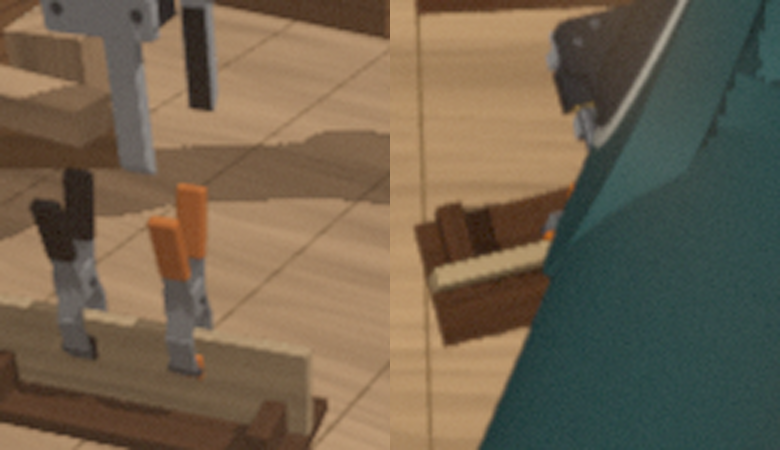

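The picture shows the fingers straddling the grips' column: near fingertip at scene px ≈(266,106), far at ≈(287,85). Check against the projection.

```bash
python3 - <<'E'
from h import *
s=arm.observe();R=Rn.from_euler('xyz',s['tool_rot']).as_matrix();C=Cam('scene1')
for y in(47,59.5,-47,-59.5):
  for x in (-8,8): print(y,x,C.proj(s['eef_pos']+R@[x,y,19])[0].round(1))
E
```

```text
47 -8 [262.8 105.2]
47 8 [270.6 106.3]
59.5 -8 [260.  108.1]
59.5 8 [267.8 109.3]
-47 -8 [282.2  84.9]
-47 8 [289.4  85.8]
-59.5 -8 [284.5  82.5]
-59.5 8 [291.6  83.4]
```

Projection matches within ~1 px. Descend, then close gently.

Emit:
send_rows:
  increments:
    - [[0.094,-0.0007,0.0013,0.01,0.2],[0.094,0,0,0.015,0],[0.094,0,0,0.015,0],[0.094,0,0,0.015,0],[0.094,0,0,0.015,0],[0.094,0,0,0.009,0],[0.062,0,0,0,0],[0.062,0,0,0,0],[0.062,0,0,0,0]]

```text
t: 4.58
eef_pos: [517.1, -173.0, 183.9]
tool_rot: [3.141, 0.0, 1.783]
ft_force: [1.0, 0.6, 0.4]
finger_gap: 67.3
grip_force: 0.0
```

```bash
python3 - <<'E'
from h import *
d(516,-172,182,1.786)
a=snap('scene','scene2')['image']
cv2.imwrite('pics/c5.png',cv2.resize(a[60:190,210:340],None,fx=4.5,fy=4.5,interpolation=cv2.INTER_CUBIC)[:,:,::-1])
E
```

```text
t 4.58 pos [ 517.1 -173.   183.9] rot [3.1409e+00 3.0000e-04 1.7833e+00] F [1.  0.6 0.4] gap 67.3 grip 0.0
tool d mm [ 1.2 -0.8  1.9] turn deg -0.16
```

View pics/c5.png

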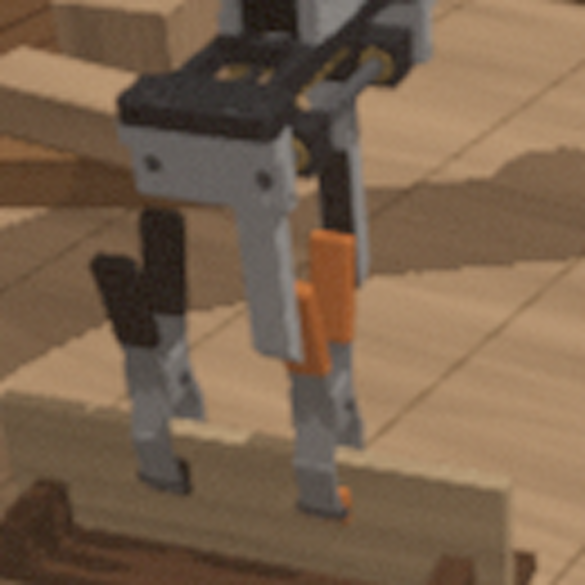

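Picture: fingers straddle both grips, near finger bottom at crop (250–300,355), near grip's right edge at 328; maybe a few mm off along the rail. Quick check with yaw fixed.

```bash
python3 - <<'E'
from fit import *
d_=np.load('pics/scene0.npz');C=Cam('scene0');m=mask(d_['image'],(262,105,300,147))
g=lambda i:cv2.GaussianBlur(i.astype(np.float32),(0,0),1.2)
for yaw in(.2137,.24):
    r=minimize(lambda v:((g(render(C,(v[0],v[1],120,yaw)))-g(m))**2).sum(),(516,-172),method='Nelder-Mead',options=dict(initial_simplex=[(516,-172),(520,-172),(516,-166)]))
    print(yaw,r.x,r.fun)
s=arm.observe();R=Rn.from_euler('xyz',s['tool_rot']).as_matrix()
k=lambda P:((C.proj(P)[0]-[210,60]+.5)*4.5).round(0)
for y in(33.6,46):
  for x in(-8,8): print(y,x,k(s['eef_pos']+R@[x,y,19]))
b=boxes(516,-172,120,.2137)[0]
print([(k(p).tolist()) for p in b])
E
```

```text
0.2137 [ 514.92868042 -172.27035522] 15.733772277832031
0.24 [ 515.50488281 -171.39941406] 13.56789779663086
33.6 -8 [267. 352.]
33.6 8 [299. 357.]
46 -8 [255. 366.]
46 8 [288. 371.]
[[290.0, 357.0], [269.0, 273.0], [333.0, 365.0], [314.0, 280.0], [282.0, 372.0], [260.0, 287.0], [325.0, 379.0], [306.0, 294.0]]
```

Prediction matches the picture; aligned within ~1 mm. Close.

Emit:
send_rows:
  increments:
    - [[0.05,0,0,0,0],[0.044,0,0,0,0],[0.038,0,0,0,0],[0.034,0,0,0,0],[0.03,0,0,0,0],[0.026,0,0,0,0],[0.02,0,0,0,0],[0.02,0,0,0,0]]
  grip_force: 40

```text
t: 5.62
eef_pos: [516.8, -173.0, 183.5]
tool_rot: [-3.142, 0.0, 1.783]
ft_force: [-0.5, 0.8, -1.1]
finger_gap: 25.4
grip_force: 39.8
```

Emit:
send_rows:
  increments:
    - [[0.02,0,0,0,0],[0.02,0,0,0,0],[0.02,0,0,0,0]]

```text
t: 6.0
eef_pos: [516.8, -173.0, 183.5]
tool_rot: [-3.142, 0.0, 1.783]
ft_force: [-0.7, -0.2, -1.6]
finger_gap: 25.1
grip_force: 39.8
```

```bash
python3 - <<'E'
from h import *
d(516,-172,182,1.786)
a=snap('scene','scene3')['image']
cv2.imwrite('pics/c6.png',cv2.resize(a[60:190,210:340],None,fx=4.5,fy=4.5,interpolation=cv2.INTER_CUBIC)[:,:,::-1])
E
```

```text
t 6.0 pos [ 516.8 -173.   183.5] rot [-3.1415e+00  1.0000e-04  1.7833e+00] F [-0.7 -0.2 -1.6] gap 25.1 grip 39.839542508125305
tool d mm [ 1.1 -0.6  1.5] turn deg -0.16
```

View pics/c6.png

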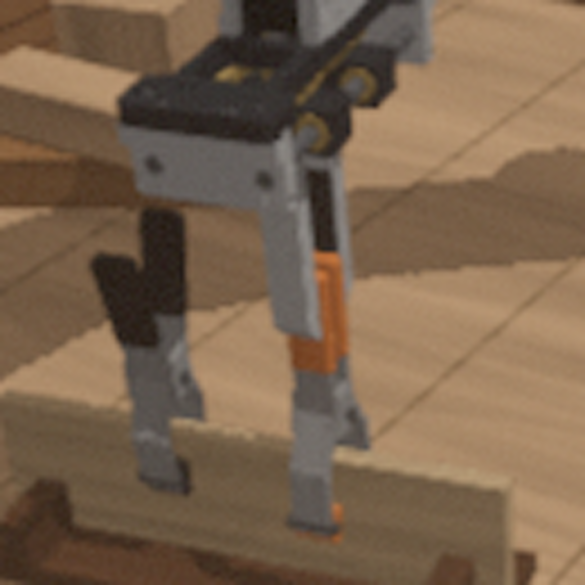

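Clamp squeezed fully (gap 25 mm, jaws visibly clear of the rail, pads at crop ≈(335,520)). Lift straight up.

Emit:
send_rows:
  increments:
    - [[0.02,0,0,-0.005,0],[0.02,0,0,-0.01,0],[0.02,0,0,-0.015,0],[0.02,0,0,-0.015,0],[0.02,0,0,-0.015,0],[0.02,0,0,-0.015,0],[0.02,0,0,-0.015,0],[0.02,0,0,-0.01,0],[0.02,0,0,0,0],[0.02,0,0,0,0]]

```text
t: 7.3
eef_pos: [516.6, -172.8, 283.0]
tool_rot: [-3.141, -0.0, 1.783]
ft_force: [-0.1, -0.9, -1.9]
finger_gap: 25.2
grip_force: 39.8
```

```bash
python3 - <<'E'
from fit import *
d(543,221.5,285,np.pi/2-.045)
f='scene4';s=snap('scene',f);C=Cam(f);p=arm.observe()['eef_pos']
m0=mask(s['image'],(230,20,340,180)); n,l,st,_=cv2.connectedComponentsWithStats(m0)
print(st[1:].tolist())
for h in(60,62,66,70,74): print(h,C.proj(np.vstack(boxes(p[0],p[1],p[2]-h,.2125,0))).round(1).tolist()[::3])
E
```

```text
t 7.3 pos [ 516.6 -172.8  283. ] rot [-3.1410e+00 -2.0000e-04  1.7833e+00] F [-0.1 -0.9 -1.9] gap 25.2 grip 39.83942627906799
tool d mm [379.9 108.9  -2. ] turn deg 14.75
[[269, 69, 15, 30, 228], [280, 122, 10, 9, 77]]
60 [[269.5, 91.5], [277.4, 66.6], [277.8, 95.1], [268.0, 64.2], [272.9, 88.1], [280.8, 63.4]]
62 [[269.6, 92.5], [277.5, 67.7], [277.9, 96.0], [268.1, 65.2], [273.0, 89.1], [280.9, 64.5]]
66 [[269.8, 94.4], [277.7, 69.8], [278.0, 98.0], [268.3, 67.3], [273.2, 91.0], [281.1, 66.6]]
70 [[270.1, 96.3], [277.9, 71.8], [278.2, 99.9], [268.5, 69.4], [273.4, 92.9], [281.3, 68.6]]
74 [[270.3, 98.1], [278.1, 73.9], [278.4, 101.8], [268.8, 71.4], [273.6, 94.7], [281.4, 70.7]]
```

Pin sits ≈68 mm below the TCP (as expected: 63.5 + ~4 draw). Turn and carry across.

Emit:
send_rows:
  increments:
    - [[0.02,0,0,0,5],[0.02,0,0,0,5],[0.02,0,0,0,4.75],[0.02,0.02,0.0004,0,0],[0.02,0.04,0.0009,0,0],[0.02,0.04,0.0009,0,0],[0.02,0.04,0.0009,0,0],[0.02,0.04,0.0009,0,0],[0.02,0.04,0.0009,0,0],[0.02,0.04,0.0009,0,0]]

```text
t: 8.6
eef_pos: [534.1, 87.8, 283.1]
tool_rot: [-3.141, 0.0, 1.526]
ft_force: [0.7, 0.3, -1.1]
finger_gap: 25.3
grip_force: 39.8
```

Emit:
send_rows:
  increments:
    - [[0.02,0.04,0.0009,0,0],[0.02,0.04,0.0009,0,0],[0.02,0.03,0.0007,0,0],[0.02,0.02,0.0004,0,0],[0.02,0.005,0,0,0],[0.02,0,0,0,0],[0.02,0,0,0,0]]

```text
t: 9.48
eef_pos: [543.4, 220.0, 283.6]
tool_rot: [3.141, 0.0, 1.524]
ft_force: [-0.2, 0.0, -2.9]
finger_gap: 25.0
grip_force: 39.8
```

```bash
python3 - <<'E'
from fit import *
d(543,221.5,283,np.pi/2-.045)
s=snap('scene','scene5');b=snap('top','top5')['image']
a=s['image']
def c(i,x,y,w,h,k):return cv2.resize(i[y:y+h,x:x+w],None,fx=k,fy=k,interpolation=cv2.INTER_CUBIC)[:,:,::-1]
cv2.imwrite('pics/c7.png',np.hstack([c(a,400,110,100,150,4),c(b,150,170,100,150,4)]))
E
```

```text
t 9.47 pos [543.4 220.  283.6] rot [3.1415e+00 1.0000e-04 1.5243e+00] F [-0.2  0.  -2.9] gap 25.0 grip 39.83941376209259
tool d mm [ 1.5 -0.5  0.6] turn deg -0.09
```

View pics/c7.png

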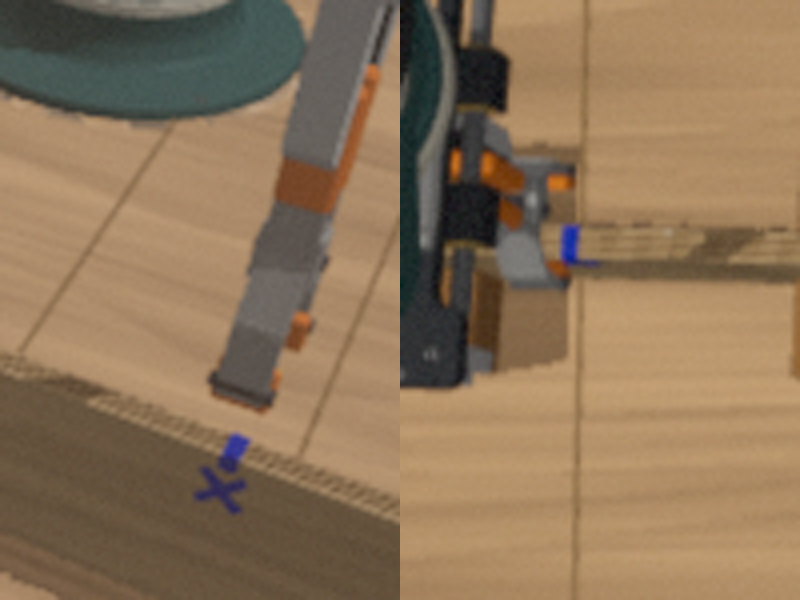

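Top crop: upper pad at px ≈(187.5–193.8, 213.8–217.5), lower pad right end ≈(192.5, 235.5–239), tick ≈(192.4,231). Scene: near jaw bottom ≈(453–468, 204–212), cross ≈(455,232.5).

```bash
python3 - <<'E'
from h import *
np.set_printoptions(precision=1,suppress=True)
p=arm.observe()['eef_pos'];R=Rn.from_euler('z',arm.observe()['tool_rot'][2]-np.pi/2).as_matrix()
S,T=Cam('scene5'),Cam('top5')
for h in(67.5,):
  for x in(18,-18):
    for y in(-12,12):
      for z in(-42,-62):
        P=p+R@[x,y,z-h];print(x,y,z,P,'S',S.proj(P)[0],'T',T.proj(P)[0])
# implied positions from top pixel blue, refined tick centroid
for f,C,roi in(('top5',T,(185,222,200,240)),('top0',T,(185,222,200,240)),('scene5',S,(440,214,475,245)),('scene0',S,(440,214,475,245))):
    i=np.load('pics/'+f+'.npz')['image'];h=cv2.cvtColor(i,cv2.COLOR_RGB2HSV);x,y,X,Y=roi
    m=((abs(h[...,0].astype(int)-120)<12)&(h[...,1]>120))[y:Y,x:X]
    n,l,s,c=cv2.connectedComponentsWithStats(m.astype(np.uint8));print(f,s[1:].tolist(),(c[1:]+[x,y]))
Rp=Rn.from_euler('z',-.045).as_matrix()
for q in((543,221.5),):
    for nm,o in(('tick',(0,0,110)),('cross+',(7.5,0,90)),('edge+',(7.5,0,110)),('edge-',(-7.5,0,110))):
        P=np.r_[q,0]+Rp@o;print(nm,S.proj(P)[0],T.proj(P)[0])
E
```

```text
18 -12 -42 [560.8 207.6 174.1] S [454.7 196.1] T [191.8 215.9]
18 -12 -62 [560.8 207.6 154.1] S [452.2 205.4] T [194.2 217.5]
18 12 -42 [561.9 231.5 174.1] S [469.6 201.3] T [178.9 215.5]
18 12 -62 [561.9 231.5 154.1] S [466.7 210.7] T [181.6 217.2]
-18 -12 -42 [524.9 209.2 174.1] S [461.9 184.4] T [190.5 235.2]
-18 -12 -62 [524.9 209.2 154.1] S [459.3 193.6] T [193.  236.4]
-18 12 -42 [526.  233.2 174.1] S [476.4 189.2] T [177.4 234.8]
-18 12 -62 [526.  233.2 154.1] S [473.5 198.5] T [180.2 236.1]
top5 [[6, 5, 3, 9, 27]] [[192. 231.]]
top0 [[5, 5, 4, 9, 28]] [[191.9 231.1]]
scene5 [[16, 5, 6, 7, 24], [16, 12, 1, 1, 1], [12, 15, 2, 2, 3], [10, 17, 9, 4, 12], [20, 17, 1, 1, 1], [17, 22, 2, 2, 2]] [[458.1 221.7]
 [456.  226. ]
 [452.7 229.3]
 [454.1 232.6]
 [460.  231. ]
 [457.5 236.5]]
scene0 [[15, 5, 7, 8, 30], [10, 14, 11, 10, 22]] [[457.8 222.5]
 [454.9 232.2]]
tick [458.  221.3] [192. 230.]
cross+ [454.2 232. ] [194.5 227.5]
edge+ [456.6 223.8] [192.3 226.2]
edge- [459.4 218.7] [191.8 233.8]
```

Pads' predicted and observed pixels agree within 1 px, and the panel estimate (543, 221.5) reproduces tick and cross. Descend 74 mm, most first.

Emit:
send_rows:
  increments:
    - [[0.02,0.0015,-0.0005,0,0],[0.02,0,0,0.005,0],[0.02,0,0,0.01,0],[0.02,0,0,0.01,0],[0.02,0,0,0.01,0],[0.02,0,0,0.01,0],[0.02,0,0,0.005,0],[0.02,0,0,0,0],[0.02,0,0,0,0]]

```text
t: 10.7
eef_pos: [543.0, 222.8, 233.8]
tool_rot: [3.141, -0.0, 1.526]
ft_force: [-0.6, 0.6, -1.3]
finger_gap: 25.2
grip_force: 39.8
```

```bash
python3 - <<'E'
from h import *
d(543,221.5,209.5,np.pi/2-.045)
E
```

```text
t 10.7 pos [543.  222.8 233.8] rot [ 3.1412e+00 -1.0000e-04  1.5258e+00] F [-0.6  0.6 -1.3] gap 25.2 grip 39.839481711387634
tool d mm [-1.3  0.  24.3] turn deg 0.0
```

Emit:
send_rows:
  increments:
    - [[0.02,-0.001,0,0.004,0],[0.02,0,0,0.006,0],[0.02,0,0,0.006,0],[0.02,0,0,0.005,0],[0.02,0,0,0.003,0],[0.02,0,0,0,0],[0.02,0,0,0,0],[0.02,0,0,0,0],[0.02,0,0,0,0]]

```text
t: 11.82
eef_pos: [542.8, 221.8, 209.6]
tool_rot: [3.141, -0.0, 1.526]
ft_force: [1.0, 0.3, -1.7]
finger_gap: 25.0
grip_force: 39.8
```

```bash
python3 - <<'E'
from h import *
d(543,221.5,209.5,np.pi/2-.045)
a=snap('scene','scene6')['image'];b=snap('top','top6')['image']
def c(i,x,y,w,h,k):return cv2.resize(i[y:y+h,x:x+w],None,fx=k,fy=k,interpolation=cv2.INTER_CUBIC)[:,:,::-1]
cv2.imwrite('pics/c8.png',np.hstack([c(a,420,160,80,100,5),c(b,160,190,80,100,5)]))
E
```

```text
t 11.82 pos [542.8 221.8 209.6] rot [ 3.1414 -0.      1.5258] F [ 1.   0.3 -1.7] gap 25.0 grip 39.83955681324005
tool d mm [-0.3  0.2  0.1] turn deg 0.0
```

View pics/c8.png

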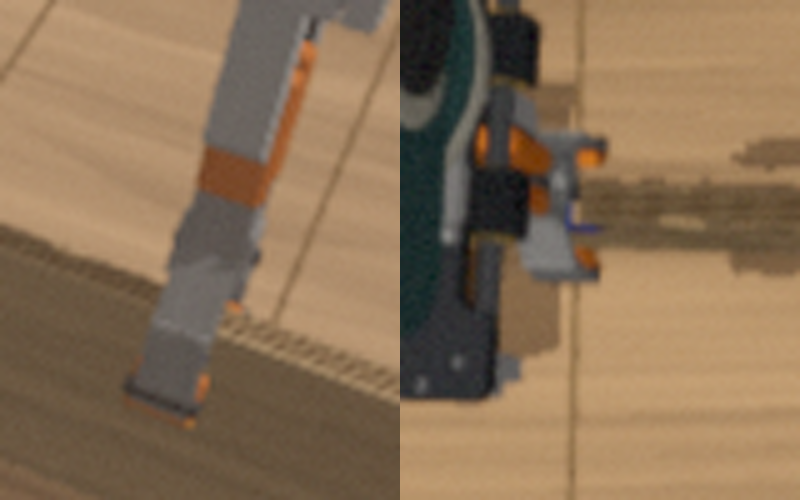

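The jaws straddle the panel: in the top view there is ≈9–10 mm of gap on either side (pad inner edges at y≈223 and 239.6 px, panel 227–234). The scene view shows the near pad covering the cross. The only force is the clamp's weight, so I'm handing it in.

```bash
python3 -c "
from h import *
print(ticket.close_job())"
```

```text
the job is handed in; nothing more can be done
None
```

The orange clamp is off the rail and held fully squeezed astride the panel at the blue mark, its pads opposite the crosses with about 9–10 mm clear on each side; I handed the job in at about 12 s of the 38 s limit, and no verdict was shown.

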